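Bleed the air manifold and snap its dust cap on

ROBOT

A 7-joint arm with a two-finger parallel gripper is mounted at the origin on a cart in front of the work surface, level with it; the furniture and walls round the work are solid. World frame = base frame: x ahead of the robot, y to its left, z up, the work surface at z = 0. Lengths are in mm, angles in rad, forces in N, time in s.
With the tool pointing down it reaches from about 425 to 875 mm from the base axis. Payload 8.4 kg.
Tool frame: the origin (TCP) lies midway between the tips of the shut fingers; the grasp point (between the pads) lies 19 mm behind it; z points along the fingers, y is the line along which they close (so a half turn about z gives the same grasp; the last joint's range is limited). The gripper opens to 87 mm and grips with 3 to 60 N. Pads are 19 mm wide; open, the fingers measure 117 mm over their backs; the gripper's body (75 mm by 190 mm) begins 51 mm behind the grasp point.
Start: joints at [-1.262, 0.333, 0.04, 1.465, -0.013, 1.343, -0.059], TCP at [257.782, 596.667, 222.546] pointing down, gripper open.
Joint ranges: [-2.58, 2.58], [-0.38, 2.09], [-1.3, 1.39], [0.25, 2.4], [-1.5, 4.64], [0.08, 2.09], [-2.65, 2.65]. Speed limits (rad/s): [2.22, 2.22, 2.79, 2.79, 3.14, 3.14, 3.14].

INTERFACE

Orientations are given as a unit quaternion [x, y, z, w].
In Python, from cell import bot, viewer gives the robot as it stands. The module is installed in compiled form; this text tells all that it offers.
- The arm moves only by the tool play_rows, never from a script. Its argument "deltas" is a list of rows, each a list of 2 entries, a list of its own where there are three numbers: the shift along the tool's x, y, z in cm, then the turn about the tool's z in degrees. In form: [[[tx, ty, tz], spin], ...]. A call has 1 to 5 rows; each row shifts and turns the commanded pose from where the row before left it, along the tool's axes as they then stand; what a row does not reach is not made up. A row lasts 1/12 s, in which the tool goes at most 41.7 mm and 7.16 degrees, less where a joint would pass 70% of its speed; a pose out of reach is approached as far as the arm can. A call with a gripper value outside its range is refused whole. "grip" is the opening, from -1 (shut) to 1 (fully open), set as the call begins (left out, the last holds). The fingers move at their own pace and stop on an object; "force" is the grip in N (left out, the last holds). Time passes only in rows, so rows that do not move let the fingers close. It gives the time, the measured TCP pose, the force, the opening and the grip force at its end, in the units of the state.
- bot.state(): the state, without advancing time (a new reading comes with each control period).
- viewer.grab_frame(name): name is "scene" or "top" or "wrist"; returns (picture, depth): 420x560x3 uint8, blue, green, red; 420x560 float32, mm along the optical axis (not along the pixel's ray), 0 where there is no reading.
- viewer.camera_model(name): a dict with "mtx" (3x3 intrinsics, pixels), "world_from_camera" (4x4, takes a point from camera to world coordinates); the wrist camera has in their place "tool_from_camera" (4x4, takes a point from camera to tool coordinates, whose origin is the TCP and whose axes are the flange's). Camera axes: x right, y down, z forward; pixel columns grow to the right and rows downward; lengths in mm; the calibration is good to about 2 mm. The wrist camera is an equidistant fisheye: a pixel r from the principal point sees the ray r / f radians off the axis. A picture is of the moment at which its call begins: read the wrist's pose just before it. camera_model takes no time and is no camera call.
- bot.finish_job(): hands the job in; it is judged then, once.
The state is a dict: "clock": time; "q": joint angles; "dq": joint speeds; "joint_efforts": joint torques, N m; "tool_pos": TCP position; "tool_rot": TCP orientation; "ft_force": force on the tool from outside, world axes, zero at the start; "wrist_torque": the same for the moment, N m; "width": finger opening in mm; "finger_force": force on a finger pad.
Only numpy, scipy, OpenCV 4.12 (cv2) and the standard library are available. Lean on these libraries where they do the work, as an engineer would, in place of code of your own. Each camera call takes 0.05 s, during which the arm holds its last target. There are 200 camera calls.

TASK

Bleed the air manifold: push its bleed button fully down and let it come right up again. Then take the larger of the two aluminium caps by its knob, set it upright over the manifold's ball-lock stud and press it down until it clicks over the balls and sits on the rubber seal. Do not let go: keep pressing firmly, with about 10 N, so that the seal stays squeezed, and finish like that, gripper still on the cap; leave the smaller cap where it stands.

Things in the scene. Friction and masses are not known exactly. Their poses are not given: they have to be found in the camera images.
- manifold: Grey-painted air manifold block, 70 x 160 x 40 mm (x, y, z), fixed to the worktop. Origin: centre of its underside; z up; y along its length, pointing roughly to the robot. On its top stand the stud at y = -45 mm (far end) and the bleed button at y = +48 mm (near end), both at x = 0. At mid height a hex plug stands out 7 mm from the +x side and a brass hose tail 20 mm from the far end.
- stud_foot (a point): Point on the axis of the upright steel stud, level with the top of the uncompressed seal: 45 mm above the worktop; does not move when the seal is squeezed. The seal is a black ring, 42 mm diameter, its top 5 mm above the block. Three spring-loaded balls stand out of the stud's side to 15 mm from the axis, centres 9.5 mm above this point.
- stud_tip (a point): Centre of the stud's flat end, 22 mm above stud_foot. The stud is 23 mm in diameter and tapers to 14 mm over its top 7 mm.
- seal (a joint): How far the rubber seal is squeezed, m: 0 free, 0.003 fully squeezed; springs back, 4 N per mm, then a hard stop.
- bleed_button (a joint): Travel of the spring push button, m: 0 up, 0.008 fully down; about 1.5 N starts it, 5 N holds it fully down; springs back.
- bleed_button_top (a point): Centre of the top of the bleed button, a plain steel disc of 28 mm diameter in a round black housing of 44 mm diameter and 12 mm height; 64 mm above the worktop when up, moves down with it.
- cap: The larger aluminium cap, loose, upright on the worktop, open end down, about 80 g: round skirt 40 mm diameter, 30 mm high, with a knob on top. Origin: centre of the open lower rim; z up through the knob. Bore 26 mm across at a rounded inner bead 4 mm above the rim, 32 mm across above it, 26 mm deep.
- cap_knob (a point): Centre of the top of the larger cap's round knob, 24 mm diameter and 22 mm high, 52 mm above the rim. Pushing the cap on: the bead meets the balls with the rim about 11 mm above stud_foot; the push rises to 6 to 20 N (by friction); from 5 mm above, the balls draw the cap down by up to 8 N; then the rim meets the seal, level with stud_foot, and the push rises again.
- small_cap: The smaller aluminium cap, loose, of the same shape, too narrow for the stud: skirt 28 mm diameter and 22 mm high, knob 18 mm diameter and 18 mm high. Origin: centre of its lower rim. It may stand to the left or right of the larger one.
Not all that is in view belongs to the job. What is shaped like the cap but turquoise is not meant.

How it is judged (in metres and radians):
On the way, in this order (a step that is already met when the one before it is completed fails the run):
1. the bleed button is fully down (value of joint bleed_button above 0.0065 m), for 0.1 s.
2. the bleed button has come up again (value of joint bleed_button below 0.001 m), for 0.1 s.
3. the larger cap has clicked over the balls and sits on the seal (z of cap in the frame of stud_foot below 0.002 m and horizontal distance between cap and stud_foot below 0.004 m and angle between the z axis of cap and the z axis of stud_foot, either way round below 0.1 rad), for 0.2 s.
At the end, for the whole second after the job is handed in: The button is up (within 1 mm); the larger cap is upright (0.1 rad) on the stud (axis within 4 mm), its rim below the level of the free seal; the gripper is still on the cap (over 3 N) and its push keeps the seal squeezed by more than 1.2 mm (about 5 N) throughout the last second (value of joint bleed_button below 0.001 m and z of cap in the frame of stud_foot below 0 m and horizontal distance between cap and stud_foot below 0.004 m and angle between the z axis of cap and the z axis of stud_foot, either way round below 0.1 rad and value of joint seal above 0.0012 m and contact force between the fingers and cap above 3 N); the arm keeps its last pose, push and grip.
It fails at once if the smaller cap is moved away (over 40 mm) from where it stood (distance of small_cap from where it was at the start of the episode above 0.04 m).
It also fails if it takes over 64 s, if anything falls off the work surface, if the arm or the gripper's body presses on something with over 40 N, if the wrist force passes 120 N, or if a joint passes its speed limit or range.

## Working session

There is one attempt and no reset: what is moved stays moved. The work goes in short steps, Python scripts to look and compute and a tool call to move; the robot and the scene stay as the last step left them, time stands still between calls to the robot, and variables do not carry over. Pictures are saved under pics/ and viewed, at most 10 in all, crops included, and the job is handed in when it is done.

Besides the shell and the picture viewer there is one more tool, called as name(argument=value, ...) on one line, values as JSON. play_rows: Moves the arm, as the interface text tells. Its arguments: {"type":"object","properties":{"deltas":{"type":"array","items":{"type":"array"}},"grip":{"type":"number"},"force":{"type":"number"}},"required":["deltas"]}

```bash
mkdir -p pics; python3 - <<'E'
from cell import bot, viewer
import cv2,numpy as np
s=bot.state();print({k:np.round(v,3) for k,v in s.items()})
for n in("scene","top"):
    p,d=viewer.grab_frame(n);cv2.imwrite(f"pics/{n}0.png",p);np.save(f"pics/{n}0.npy",d);m=viewer.camera_model(n);print(n,np.round(m["mtx"],1).tolist(),np.round(m["world_from_camera"],3).tolist())
print(viewer.camera_model("wrist"))
E
```

```text
{'clock': np.float64(0.0), 'q': array([-1.262,  0.334,  0.04 ,  1.466, -0.013,  1.343, -0.059]), 'dq': array([-0.001,  0.001,  0.002,  0.001,  0.001, -0.   ,  0.001]), 'joint_efforts': array([-1.0000e-03, -6.5635e+01,  1.3350e+00, -4.0381e+01, -6.0000e-02,
        4.5000e-02,  0.0000e+00]), 'tool_pos': array([257.614, 596.239, 221.66 ]), 'tool_rot': array([ 0.202,  0.979, -0.001, -0.   ]), 'ft_force': array([ 0.379,  0.185, -0.214]), 'wrist_torque': array([ 0.004, -0.004,  0.015]), 'finger_force': np.float64(0.0), 'width': np.float64(87.001)}
scene [[522.4, 0.0, 289.3], [0.0, 522.4, 212.3], [0.0, 0.0, 1.0]] [[0.543, -0.474, 0.693, -86.248], [-0.839, -0.288, 0.461, -342.97], [-0.019, -0.832, -0.554, 545.069], [0.0, 0.0, 0.0, 1.0]]
top [[503.8, 0.0, 274.9], [0.0, 503.8, 212.0], [0.0, 0.0, 1.0]] [[-0.017, -0.986, 0.167, 375.173], [-0.999, 0.021, 0.028, 16.963], [-0.031, -0.167, -0.986, 924.03], [0.0, 0.0, 0.0, 1.0]]
{'mtx': array([[325.1922621 ,   0.        , 281.39165689],
       [  0.        , 325.1922621 , 214.0184081 ],
       [  0.        ,   0.        ,   1.        ]]), 'tool_from_camera': array([[ 4.07666542e-04, -9.62023721e-01, -2.72965556e-01,
         7.52017751e+01],
       [ 9.99999807e-01,  2.64061848e-04,  5.62828162e-04,
        -8.88888660e-01],
       [-4.69374254e-04, -2.72965733e-01,  9.62023642e-01,
        -1.61269512e+02],
       [ 0.00000000e+00,  0.00000000e+00,  0.00000000e+00,
         1.00000000e+00]])}
```

View pics/scene0.png

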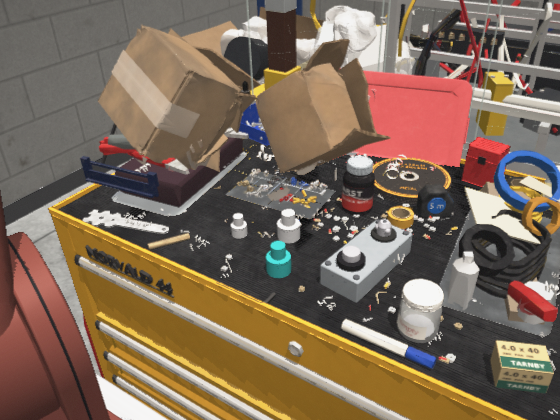

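View pics/top0.png

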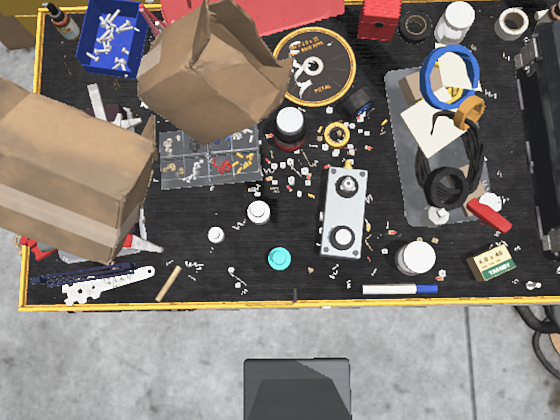

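The scene picture shows the large cap at about (288,225), the small cap at (238,228), the turquoise decoy at (278,260), the stud at (382,232) and the button at (350,257). In the top picture they are at (259,212), (216,234), (280,258), (348,185) and (342,237). Two tall cartons stand on the left.

```bash
cat > h.py <<'E'
from cell import bot, viewer
import cv2,numpy as np
def ray(n,u,v):
    m=viewer.camera_model(n);K,T=m["mtx"],m["world_from_camera"]
    return T[:3,3],T[:3,:3]@np.linalg.solve(K,[u,v,1.])
def cloud(n,d):
    m=viewer.camera_model(n);K,T=m["mtx"],m["world_from_camera"]
    v,u=np.mgrid[:420,:560]
    c=np.stack([(u-K[0,2])/K[0,0]*d,(v-K[1,2])/K[1,1]*d,d],-1)
    return c@T[:3,:3].T+T[:3,3]
E
python3 - <<'E'
from h import *
np.set_printoptions(suppress=True,precision=1)
P={}
for n in("scene","top"):
    P[n]=cloud(n,np.load(f"pics/{n}0.npy"))
for name,(st) in dict(cap=((288,213),(259,208)),small=((238,217),(216,232)),stud=((382,226),(348,182)),btn=((350,252),(342,236)),turq=((278,247),(280,257))).items():
    for n,(u,v) in zip(("scene","top"),st): print(name,n,P[n][v,u])
# height fit of local tops
for nm,c,z0,z1,r in(("cap",(0,0),45,60,30),):pass
Q=P["top"]
# obstacle height grid 50mm, both cams
A=np.concatenate([P["scene"].reshape(-1,3),Q.reshape(-1,3)])
print("rows x 300..900, cols y 600..-300")
for x in range(200,950,50):
    print(x,[int(A[(abs(A[:,0]-x-25)<25)&(abs(A[:,1]-y+25)<25)&(A[:,2]<800)][:,2].max(initial=-1)) for y in range(650,-250,-50)])
for n in P:
  p,_=cv2.imread(f"pics/{n}0.png"),0
  a=cv2.resize(p[195:300,215:420] if n=="scene" else p[160:275,195:400],None,fx=3.9,fy=3.9,interpolation=cv2.INTER_CUBIC)
  cv2.imwrite(f"pics/{n}z.png",a)
E
```

```text
cap scene [528.   68.1  51.8]
cap top [530.7  69.1  53.1]
small scene [487.9 145.5  39.6]
small top [491.2 146.5  41.8]
stud scene [561.4 -89.3  62.4]
stud top [570.1 -86.7  69.3]
btn scene [474.9 -76.9  62.5]
btn top [477.1 -73.4  62.7]
turq scene [441.4  30.4  50.8]
turq top [444.1  33.8  50.3]
rows x 300..900, cols y 600..-300
200 [-1, -1, -1, -1, -1, -1, -1, -1, -1, -1, -1, -1, -1, -1, -1, -1, -1, -1]
250 [-1, -1, -1, -1, -1, -1, -1, -1, -1, -1, -1, -1, -1, -1, -1, -1, -1, -1]
300 [-1, -1, -1, -1, -1, -1, -1, -1, -1, -1, -1, -1, -1, -1, -1, -1, -1, -1]
350 [-1, -1, 11, 11, 76, 11, 10, 12, 14, 10, 10, 10, 12, 10, 26, 19, 20, 18]
400 [-1, -1, 11, 6, 131, 163, 182, 189, 14, 9, 9, 33, 57, 39, 45, 44, 74, 74]
450 [-1, -1, 10, 197, 218, 240, 251, 266, 267, 51, 49, 32, 56, 46, 68, 49, 74, 89]
500 [-1, -1, 7, 219, 282, 305, 306, 298, 283, 25, 36, 58, 30, 43, 47, 46, 7, 108]
550 [-1, -1, -1, -1, 312, 313, 310, 291, 269, 66, 66, 68, 9, 40, 72, 62, 9, 114]
600 [-1, -1, -1, -1, 292, 299, 286, 265, 239, 67, 64, 66, 76, 68, 45, 40, 95, 94]
650 [-1, -1, -1, 272, 267, 271, 257, 170, 191, 205, 206, 184, 158, 103, 24, 20, 101, 117]
700 [-1, -1, -1, 269, 4, 94, 148, 170, 208, 242, 283, 224, 175, 54, 56, 60, 79, 140]
750 [-1, -1, 11, 5, 6, 92, 5, 158, 196, 235, 279, 192, 154, 104, 21, 52, 80, 145]
800 [-1, -1, 11, 5, 64, 55, 66, 132, 176, 210, 267, 235, 41, 43, 27, 19, 7, 82]
850 [-1, -1, 10, 79, 100, 65, 65, 132, 127, 109, 17, 29, 38, 40, 28, 87, 86, 23]
900 [-1, -1, 11, 79, 103, 65, 64, 66, 107, 163, 163, 147, 111, 88, 57, 85, 85, 23]
```

```bash
python3 - <<'E'
from h import *
np.set_printoptions(suppress=True,precision=1)
A=np.concatenate([cloud(n,np.load(f"pics/{n}0.npy")).reshape(-1,3) for n in("scene","top")])
A=A[(A[:,2]>90)&(A[:,2]<700)&(A[:,0]>380)&(A[:,0]<900)&(abs(A[:,1])<500)]
for x in range(440,720,20):
    b=A[(abs(A[:,0]-x-10)<10)&(A[:,1]>60)][:,1]; print(x,np.sort(b)[3:4],end=' ')
print()
for y in range(-40,220,20):
    b=A[(abs(A[:,1]-y-10)<10)&(A[:,0]>580)][:,0]; print(y,np.sort(b)[3:4],end=' ')
print()
c=np.array([529.5,68.5])
for yaw in range(-90,90,15):
    t=np.radians(yaw);Y=np.array([np.cos(t),np.sin(t)]);X=np.array([-Y[1],Y[0]])
    d=A[:,:2]-c;l=np.stack([d@X,d@Y],1)
    q=np.maximum(abs(l)-[38,95],0);cam=np.hypot(*(l-[75,0]).T);cam2=np.hypot(*(l+[75,0]).T)
    print(yaw,np.sort(np.hypot(*q.T))[5],np.sort(cam)[5],np.sort(cam2)[5])
E
```

```text
440 [217.7] 460 [230.1] 480 [239.6] 500 [229.6] 520 [221.2] 540 [216.1] 560 [211.6] 580 [210.1] 600 [211.4] 620 [214.9] 640 [105.8] 660 [60.5] 680 [60.3] 700 [60.2] 
-40 [] -20 [656.7] 0 [652.1] 20 [656.3] 40 [670.6] 60 [664.8] 80 [660.6] 100 [659.4] 120 [659.3] 140 [661.1] 160 [662.5] 180 [665.9] 200 [580.3] 
-90 49.4725715932518 59.89431315209578 149.5265059667649
-75 48.60600894880144 59.20941521041389 169.00199815400475
-60 42.597995082132165 65.38519629347753 187.46204478204083
-45 32.56282967465078 77.39784035385526 176.0220240928611
-30 37.29844352710765 79.01981319745889 160.44531454740684
-15 31.540519833195106 75.15053566473465 142.83773472656134
0 32.48386128728486 76.75530523765134 123.80399481281307
15 36.066726463755316 84.31226721851212 104.22570093460375
30 31.41416266110216 92.87823198571503 85.51938355072103
45 36.39928695264956 99.1210532964552 70.33610460447532
60 48.25246222655461 112.77521436311169 61.12575459028261
75 53.82142095167319 130.20859528274642 60.57898538275072
```

View pics/scenez.png

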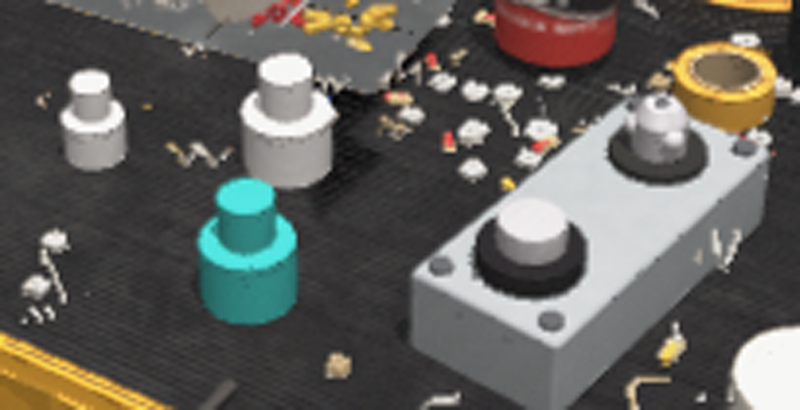

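View pics/topz.png

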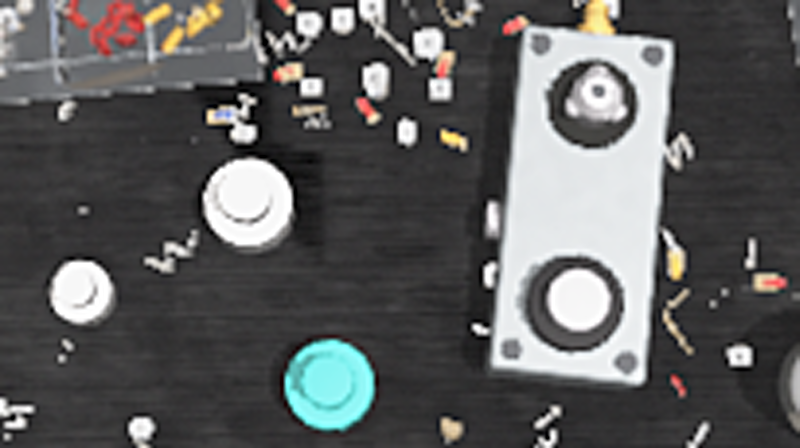

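The crops show, in full-picture pixels for scene / top: the knob top centre at (288,212.6) / (257,209), the stud tip at (384,221) / (348,183), and the button disc at (351,250) / (343,236). All sit clear of their neighbours.

```bash
cat >> h.py <<'E'
def tri(rays):
    I=np.eye(3);A=0;b=0
    for o,d in rays:
        d=d/np.linalg.norm(d);M=I-np.outer(d,d);A=A+M;b=b+M@o
    x=np.linalg.solve(A,b)
    return x,[float(np.linalg.norm(np.cross(d/np.linalg.norm(d),x-o))) for o,d in rays]
E
python3 - <<'E'
from h import *
np.set_printoptions(suppress=True,precision=1)
f=lambda U,V,o:((U+.5)/3.9-.5+o[0],(V+.5)/3.9-.5+o[1])
for n,s,t,z in(("cap",(286,70),(243,193),52),("small",(90,80),(80,290),40),("stud",(661,102),(598,91),67),("btn",(532,215),(578,298),64)):
    r=[ray("scene",*f(*s,(215,195))),ray("top",*f(*t,(195,160)))]
    print(n,*tri(r),[ (o+d*(z-o[2])/d[2])[:2] for o,d in r])
s=bot.state();print(s["tool_pos"])
E
```

```text
cap [530.2  71.6  50. ] [1.6017958426557704, 1.6017958426556913] [array([528.8,  68.8]), array([528.9,  72.8])]
small [488.1 147.2  42.7] [0.9090727600369475, 0.9090727600368583] [array([491.7, 149. ]), array([487.9, 148.3])]
stud [569.5 -87.7  67. ] [1.0438346544896395, 1.043834654489635] [array([570.3, -88.5]), array([568.9, -86.8])]
btn [477.5 -75.7  64.3] [1.3040528569444851, 1.3040528569444985] [array([478.8, -76.5]), array([476.8, -74.7])]
[257.6 596.3 221.8]
```

play_rows(deltas=[[[0,0,-3.6],0],[[0,0,-3.6],0],[[0,0,-3.6],0],[[0,0,-3.6],0],[[0,0,-3.6],0]], grip=-1, force=20)

```text
clock: 0.52
tool_pos: [257.6, 596.2, 404.0]
tool_rot: [0.203, 0.979, -0.0, -0.0]
ft_force: [-0.3, 1.1, 0.2]
width: 61.9
finger_force: 0.0
```

play_rows(deltas=[[[-2.4,-2.1,0],0],[[-2.4,-2.1,0],0],[[-2.4,-2.1,0],0],[[-2.4,-2.1,0],0],[[-2.4,-2.1,0],0]])

```text
clock: 0.93
tool_pos: [326.7, 451.2, 402.2]
tool_rot: [0.202, 0.979, -0.0, -0.0]
ft_force: [1.7, 0.1, -0.1]
width: 28.0
finger_force: 0.0
```

play_rows(deltas=[[[-2.4,-2.1,0],0],[[-2.4,-2.1,0],0],[[-2.4,-2.1,0],0],[[-2.4,-2.1,0],0],[[-2.4,-2.1,0],0]])

```text
clock: 1.35
tool_pos: [395.1, 307.1, 402.3]
tool_rot: [0.203, 0.979, -0.0, -0.0]
ft_force: [0.5, 0.1, 0.8]
width: 1.4
finger_force: 0.0
```

play_rows(deltas=[[[-2.27,-3.19,0],0],[[-2.27,-3.19,0],0],[[-2.27,-3.19,0],0],[[-2.27,-3.19,0],0],[[-2.27,-3.19,0],0]])

```text
clock: 1.77
tool_pos: [435.6, 115.2, 402.4]
tool_rot: [0.203, 0.979, 0.0, -0.0]
ft_force: [0.7, -0.3, 0.5]
width: 0.4
finger_force: 0.0
```

play_rows(deltas=[[[-2.27,-3.19,0],0],[[-2.27,-3.19,0],0],[[-2.27,-3.19,0],0],[[-2.27,-3.19,0],0],[[-2.27,-3.19,0],0]])

```text
clock: 2.18
tool_pos: [476.4, -76.3, 402.6]
tool_rot: [0.202, 0.979, 0.0, 0.0]
ft_force: [0.3, 0.2, -0.5]
width: 0.6
finger_force: 0.0
```

play_rows(deltas=[[[0,0,4.0],0],[[0,0,4.0],0],[[0,0,4.0],0],[[0,0,4.0],0],[[0,0,4.0],0]])

```text
clock: 2.6
tool_pos: [476.1, -74.2, 200.7]
tool_rot: [0.203, 0.979, 0.0, 0.0]
ft_force: [0.9, 0.6, -0.4]
width: 0.3
finger_force: 0.0
```

play_rows(deltas=[[[0,0,3.0],0],[[0,0,2.0],0],[[0,0,0],0]])

```text
clock: 2.85
tool_pos: [473.7, -74.1, 148.6]
tool_rot: [0.203, 0.979, -0.001, -0.003]
ft_force: [0.1, -0.1, -0.6]
width: 0.6
finger_force: 0.0
```

```bash
python3 - <<'E'
from h import *
s=bot.state();print(np.round(s["tool_pos"],1),np.round(s["tool_rot"],4),np.round(s["q"],2))
p,d=viewer.grab_frame("wrist");cv2.imwrite("pics/w1.png",p);np.save("pics/w1.npy",d);np.savez("pics/w1s.npz",p=s["tool_pos"],r=s["tool_rot"])
E
```

```text
[473.7 -74.1 148.6] [ 0.2026  0.9793 -0.0013 -0.0032] [-0.65  0.03  0.74  1.99 -0.02  1.14  1.26]
```

View pics/w1.png

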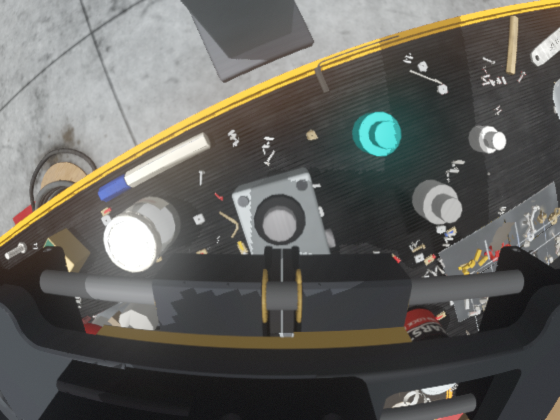

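The wrist view shows the button disc at about (281,222), partly hidden by the gripper. The large cap's knob top is at about (452,208) and the small cap's at (497,139).

```bash
cat >> h.py <<'E'
from scipy.spatial.transform import Rotation as R
def wray(u,v,p,r):
    m=viewer.camera_model("wrist");K,T=m["mtx"],m["tool_from_camera"]
    a=np.array([u-K[0,2],v-K[1,2]])/K[0,0];t=np.linalg.norm(a)
    c=np.array([*(np.sin(t)*a/t),np.cos(t)]);Q=R.from_quat(r).as_matrix()
    return p+Q@T[:3,3],Q@T[:3,:3]@c
E
python3 - <<'E'
from h import *
np.set_printoptions(suppress=True,precision=1)
S=np.load("pics/w1s.npz");p=cv2.imread("pics/w1.png")
for n,u,v,z in(("btn",281,222,64),("cap",452.5,208.5,52),("small",497,139,40)):
    o,d=wray(u,v,S["p"],S["r"]);print(n,o+d*(z-o[2])/d[2])
a=cv2.resize(np.hstack([p[175:255,235:335],p[170:250,400:500]]),None,fx=4,fy=4,interpolation=cv2.INTER_CUBIC);cv2.imwrite("pics/w1z.png",a)
E
```

```text
btn [473.7 -75.6  64. ]
cap [527.2  69.9  52. ]
small [487.1 144.8  40. ]
```

View pics/w1z.png

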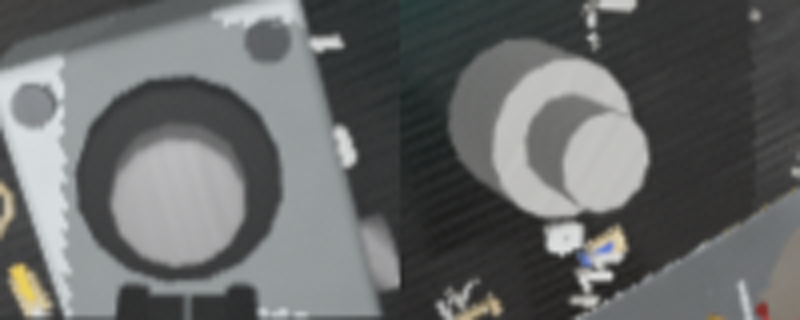

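The zoomed crop puts the button disc at (279.4,226.4) and the knob top at (451,210). Both agree with the two-view points within about 2 mm.

play_rows(deltas=[[[-0.38,0,3.0],0],[[0,0,3.0],0],[[0,0,1.5],0],[[0,0,0],0],[[0,0,0],0]])

```text
clock: 3.32
tool_pos: [480.8, -75.8, 78.8]
tool_rot: [0.203, 0.979, -0.0, 0.0]
ft_force: [-0.6, 0.1, 0.6]
width: 0.2
finger_force: 0.0
```

play_rows(deltas=[[[0.38,0,0.7],0],[[0,0,0.5],0],[[0,0,0.3],0],[[0,0,0.3],0],[[0,0,0],0]])

```text
clock: 3.73
tool_pos: [477.2, -73.8, 59.7]
tool_rot: [0.202, 0.979, 0.0, 0.0]
ft_force: [-0.7, 2.2, 3.8]
width: 0.6
finger_force: 1.7
```

play_rows(deltas=[[[0,0,0.3],0],[[0,0,0.1],0],[[0,0,0],0]])

```text
clock: 3.98
tool_pos: [477.3, -73.9, 56.3]
tool_rot: [0.202, 0.979, 0.0, 0.0]
ft_force: [-3.2, 3.2, 12.3]
width: 0.6
finger_force: 6.2
```

play_rows(deltas=[[[0,0,0.1],0],[[0,0,0],0],[[0,0,0],0]])

```text
clock: 4.23
tool_pos: [477.4, -73.9, 56.1]
tool_rot: [0.203, 0.979, 0.001, 0.0]
ft_force: [-8.0, 3.2, 25.8]
width: 0.4
finger_force: 12.8
```

play_rows(deltas=[[[0,0,-1.5],0],[[0,0,-2.0],0],[[0,0,-2.0],0],[[0,0,-1.0],0],[[0,0,0],0]])

```text
clock: 4.65
tool_pos: [477.9, -74.3, 121.3]
tool_rot: [0.203, 0.979, 0.001, 0.002]
ft_force: [1.2, 1.3, -0.8]
width: 0.3
finger_force: 0.0
```

play_rows(deltas=[[[0.26,3.83,0],0],[[0.26,3.83,0],0],[[0.26,3.83,0],0],[[0.26,3.83,0],0],[[0,0,0],0]], grip=0.4)

```text
clock: 5.07
tool_pos: [528.7, 79.0, 117.9]
tool_rot: [0.198, 0.98, 0.001, -0.0]
ft_force: [-0.8, 1.2, 0.2]
width: 25.8
finger_force: 0.0
```

play_rows(deltas=[[[0,0,0],0],[[0,0,0],0],[[0,0,0],0]])

```text
clock: 5.32
tool_pos: [527.3, 68.9, 118.8]
tool_rot: [0.203, 0.979, -0.0, -0.0]
ft_force: [1.4, 0.2, -0.0]
width: 45.9
finger_force: 0.0
```

```bash
python3 - <<'E'
from h import *
np.set_printoptions(suppress=True,precision=1)
s=bot.state();print(np.round(s["tool_pos"],1),np.round(s["tool_rot"],4),s["width"])
p,d=viewer.grab_frame("wrist");cv2.imwrite("pics/w2.png",p[120:330,140:420]);np.savez("pics/w2s.npz",p=s["tool_pos"],r=s["tool_rot"])
for n in("scene","top"):
    q,d=viewer.grab_frame(n);cv2.imwrite(f"pics/{n}2.png",q)
a=cv2.resize(p[110:310,160:410],None,fx=3,fy=3,interpolation=cv2.INTER_CUBIC);cv2.imwrite("pics/w2z.png",a)
E
```

```text
[527.3  68.9 118.8] [ 0.2  1.  -0.  -0. ] 45.908109222044025
```

View pics/w2z.png

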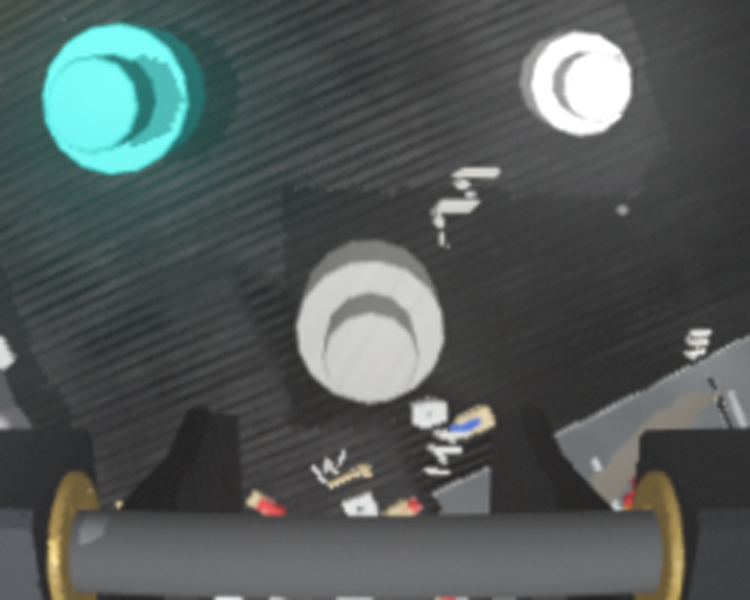

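The crop shows the large knob top at (371,358), which is full-picture (283.3,229). It lies centred between the open fingers, with the turquoise and small caps well clear.

```bash
python3 - <<'E'
from h import *
np.set_printoptions(suppress=True,precision=1)
S=np.load("pics/w2s.npz");T=np.load("pics/w1s.npz")
w=wray(283.3,229,S["p"],S["r"]);o,d=w;print(o+d*(52-o[2])/d[2])
w1=wray(451.1,209.9,T["p"],T["r"]);o,d=w1;print(o+d*(52-o[2])/d[2])
f=lambda U,V,o:((U+.5)/3.9-.5+o[0],(V+.5)/3.9-.5+o[1])
print(tri([w,w1]),tri([w,w1,ray("scene",*f(286,70,(215,195))),ray("top",*f(243,193,(195,160)))]))
Q=R.from_quat(S["r"]).as_matrix();print(Q.T@(np.array([528.5,70.5,32])-S["p"]))
o,d=wray(279.4,226.4,T["p"],T["r"]);print(o+d*(64-o[2])/d[2])
E
```

```text
[528.4  69.1  52. ]
[527.9  68.2  52. ]
(array([528.8,  68.9,  50.4]), [0.11661389226407318, 0.11661389226419133]) (array([529.1,  70.1,  50.7]), [1.2168410665262286, 1.2610752518551127, 1.0380566486404743, 2.804688207592785])
[-0.6  2.  86.8]
[476.5 -78.2  64. ]
```

play_rows(deltas=[[[-0.1,0.1,2.5],0],[[0,0,2.5],0],[[0,0,2.0],0],[[0,0,1.0],0],[[0,0,0],0]])

```text
clock: 5.88
tool_pos: [527.7, 70.3, 37.8]
tool_rot: [0.203, 0.979, -0.001, -0.001]
ft_force: [0.1, -0.2, 1.0]
width: 60.9
finger_force: 0.0
```

play_rows(deltas=[[[0,0,0],0],[[0,0,0],0]])

```text
clock: 6.05
tool_pos: [530.0, 71.0, 40.8]
tool_rot: [0.203, 0.979, 0.0, 0.001]
ft_force: [0.1, 0.4, 0.5]
width: 61.2
finger_force: 0.0
```

play_rows(deltas=[[[0,0,0.7],0],[[0,0,0],0],[[0,0,0],0],[[0,0,0],0]])

```text
clock: 6.38
tool_pos: [529.3, 71.2, 32.8]
tool_rot: [0.202, 0.979, 0.0, 0.0]
ft_force: [0.6, 0.4, 0.1]
width: 60.9
finger_force: 0.0
```

play_rows(deltas=[[[0,0,0],0],[[0,0,0],0],[[0,0,0],0],[[0,0,0],0],[[0,0,0],0]], grip=-1, force=40)

```text
clock: 6.8
tool_pos: [529.2, 71.1, 32.6]
tool_rot: [0.203, 0.979, 0.0, 0.0]
ft_force: [-0.2, -0.6, 0.3]
width: 35.2
finger_force: 0.0
```

play_rows(deltas=[[[0,0,0],0],[[0,0,0],0],[[0,0,0],0],[[0,0,0],0],[[0,0,0],0]])

```text
clock: 7.22
tool_pos: [529.2, 71.1, 32.5]
tool_rot: [0.203, 0.979, -0.0, -0.0]
ft_force: [-1.0, 0.2, -1.0]
width: 23.4
finger_force: 40.0
```

play_rows(deltas=[[[0,0,-2.0],0],[[0,0,-3.9],0],[[0,0,-3.9],0],[[0,0,-3.9],0]])

```text
clock: 7.55
tool_pos: [528.7, 70.7, 170.9]
tool_rot: [0.203, 0.979, -0.0, -0.0]
ft_force: [1.3, 0.5, -1.2]
width: 23.0
finger_force: 40.0
```

play_rows(deltas=[[[-2.26,-2.17,0],0],[[-2.26,-2.17,0],0],[[-2.26,-2.17,0],0],[[-2.26,-2.17,0],0],[[-2.26,-2.17,0],0]])

```text
clock: 7.97
tool_pos: [590.3, -74.4, 169.7]
tool_rot: [0.202, 0.979, 0.0, 0.0]
ft_force: [1.4, 0.9, -0.6]
width: 22.7
finger_force: 40.0
```

play_rows(deltas=[[[-2.26,-2.17,0],0],[[0,0,0],0],[[0,0,0],0],[[0,0,0],0],[[0,0,0],0]])

```text
clock: 8.38
tool_pos: [601.9, -100.7, 169.3]
tool_rot: [0.202, 0.979, 0.0, -0.0]
ft_force: [-0.3, 0.5, -0.7]
width: 23.1
finger_force: 40.0
```

```bash
python3 - <<'E'
from h import *
s=bot.state();print(np.round(s["tool_pos"],1),np.round(s["tool_rot"],4),s["width"])
p,d=viewer.grab_frame("wrist");np.savez("pics/w3s.npz",p=s["tool_pos"],r=s["tool_rot"])
a=cv2.resize(p[120:320,160:410],None,fx=3,fy=3,interpolation=cv2.INTER_CUBIC);cv2.imwrite("pics/w3z.png",a)
E
```

```text
[ 601.9 -100.7  169.3] [ 2.017e-01  9.795e-01  3.000e-04 -3.000e-04] 23.103292717247317
```

View pics/w3z.png

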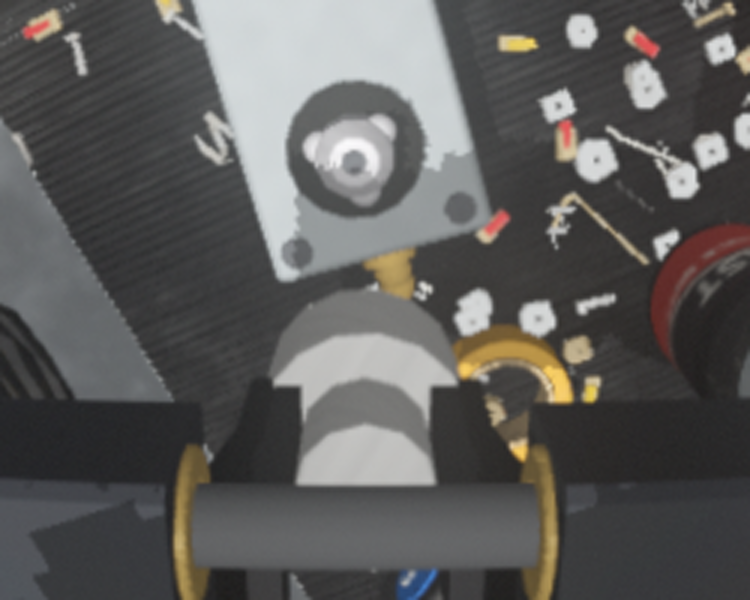

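The crop shows the stud tip at (354,160), full-picture (277.7,173.0), and the seal ring centre at (356,149), full-picture (278.3,169.3). The held cap's axis is at column 366, full-picture 281.7, and it hangs straight in the fingers.

```bash
python3 - <<'E'
from h import *
np.set_printoptions(suppress=True,precision=2)
S=np.load("pics/w3s.npz");Q=R.from_quat(S["r"]).as_matrix()
for u,v,z in((277.7,173.0,67),(278.3,169.3,45)):
    o,d=wray(u,v,S["p"],S["r"]);x=o+d*(z-o[2])/d[2];print(x,Q.T@(x-S["p"]))
r=[ray("scene",384.1,220.8),ray("top",348,183)];print(tri(r+[wray(277.7,173.0,S["p"],S["r"])]))
# cap axis in tool frame: column 281.7, skirt front ray at knob top tool z=-19.5
o,d=wray(281.7,250,np.zeros(3),[0,0,0,1]);print("cap col at z-19:",o+d*(-19.5-o[2])/d[2])
E
```

```text
[567.94 -90.17  67.  ] [ 35.27  -3.77 102.34]
[568.06 -89.88  45.  ] [ 35.26  -3.47 124.34]
(array([568.36, -88.66,  68.03]), [0.5447222760774985, 1.9085666530191927, 1.537161241574858])
cap col at z-19: [ 17.4   -0.65 -19.5 ]
```

play_rows(deltas=[[[1.76,-0.12,0],0],[[1.76,-0.12,0],0],[[0,0,2.5],0],[[0,0,2.0],0],[[0,0,0],0]])

```text
clock: 8.85
tool_pos: [566.5, -88.3, 121.5]
tool_rot: [0.201, 0.98, 0.0, -0.002]
ft_force: [-0.8, 1.4, -1.3]
width: 23.1
finger_force: 40.0
```

play_rows(deltas=[[[0,0,0],0],[[0,0,0],0],[[0,0,0],0]])

```text
clock: 9.1
tool_pos: [569.7, -90.4, 125.9]
tool_rot: [0.202, 0.979, 0.0, 0.001]
ft_force: [0.0, 0.4, -1.1]
width: 23.0
finger_force: 40.0
```

play_rows(deltas=[[[0,0,1.0],0],[[0,0,0.5],0],[[0,0,0],0],[[0,0,0],0],[[0,0,0],0]])

```text
clock: 9.52
tool_pos: [568.7, -90.6, 109.5]
tool_rot: [0.203, 0.979, -0.0, -0.0]
ft_force: [0.3, 0.1, -2.0]
width: 23.1
finger_force: 40.0
```

play_rows(deltas=[[[0,0,0],0],[[0,0,0],0],[[0,0,0],0]])

```text
clock: 9.77
tool_pos: [568.9, -90.4, 109.7]
tool_rot: [0.203, 0.979, 0.0, 0.0]
ft_force: [0.2, -0.0, 0.0]
width: 23.0
finger_force: 40.0
```

play_rows(deltas=[[[0.06,0.1,0.4],0],[[0,0,0.4],0],[[0,0,0.4],0],[[0,0,0.2],0],[[0,0,0],0]])

```text
clock: 10.18
tool_pos: [568.2, -89.2, 94.8]
tool_rot: [0.202, 0.979, -0.0, -0.001]
ft_force: [-0.7, 0.0, -0.0]
width: 23.2
finger_force: 40.0
```

play_rows(deltas=[[[0,0,0.3],0],[[0,0,0.2],0],[[0,0,0],0],[[0,0,0],0]])

```text
clock: 10.52
tool_pos: [568.6, -89.3, 90.5]
tool_rot: [0.203, 0.979, -0.0, -0.0]
ft_force: [0.4, -0.6, -1.3]
width: 23.3
finger_force: 40.0
```

play_rows(deltas=[[[0,0,0.2],0],[[0,0,0.1],0],[[0,0,0],0]], force=55)

```text
clock: 10.77
tool_pos: [568.8, -89.3, 87.8]
tool_rot: [0.203, 0.979, 0.0, 0.0]
ft_force: [0.2, 0.4, 2.4]
width: 22.6
finger_force: 55.0
```

play_rows(deltas=[[[0,0,0.1],0],[[0,0,0.1],0],[[0,0,0],0]])

```text
clock: 11.02
tool_pos: [569.4, -89.5, 86.7]
tool_rot: [0.203, 0.979, 0.0, 0.001]
ft_force: [-1.8, -0.1, 9.7]
width: 22.5
finger_force: 55.0
```

Force is rising on the balls at the expected height, with little side load.

play_rows(deltas=[[[0,0,0.1],0],[[0,0,0.1],0],[[0,0,0.1],0],[[0,0,0],0]])

```text
clock: 11.35
tool_pos: [568.9, -89.3, 83.0]
tool_rot: [0.203, 0.979, 0.0, 0.0]
ft_force: [-1.5, 0.3, 2.9]
width: 22.7
finger_force: 55.0
```

play_rows(deltas=[[[0,0,0.1],0],[[0,0,0.1],0],[[0,0,0],0],[[0,0,0],0]])

```text
clock: 11.68
tool_pos: [568.3, -89.2, 79.9]
tool_rot: [0.202, 0.979, -0.0, -0.0]
ft_force: [0.4, 0.3, -3.2]
width: 23.0
finger_force: 55.0
```

play_rows(deltas=[[[0,0,0.1],0],[[0,0,0.1],0],[[0,0,0.1],0],[[0,0,0],0],[[0,0,0],0]])

```text
clock: 12.1
tool_pos: [568.6, -89.3, 77.5]
tool_rot: [0.203, 0.979, -0.0, -0.0]
ft_force: [0.7, -0.2, -1.9]
width: 22.8
finger_force: 55.0
```

play_rows(deltas=[[[0,0,0.1],0],[[0,0,0],0],[[0,0,0],0]])

```text
clock: 12.35
tool_pos: [568.8, -89.3, 76.8]
tool_rot: [0.203, 0.979, 0.0, 0.0]
ft_force: [0.1, 0.7, 1.5]
width: 22.7
finger_force: 55.0
```

play_rows(deltas=[[[0,0,0.1],0],[[0,0,0],0],[[0,0,0],0]])

```text
clock: 12.6
tool_pos: [568.8, -89.4, 75.8]
tool_rot: [0.203, 0.979, 0.0, 0.0]
ft_force: [-2.0, -0.7, 4.6]
width: 22.6
finger_force: 55.0
```

play_rows(deltas=[[[0,0,0.1],0],[[0,0,0],0],[[0,0,0],0]])

```text
clock: 12.85
tool_pos: [568.9, -89.5, 75.1]
tool_rot: [0.203, 0.979, 0.0, 0.0]
ft_force: [-2.5, -0.4, 8.0]
width: 23.0
finger_force: 55.0
```

play_rows(deltas=[[[0,0,0.05],0],[[0,0,0],0],[[0,0,0],0],[[0,0,0],0],[[0,0,0],0]])

```text
clock: 13.27
tool_pos: [568.8, -89.5, 74.7]
tool_rot: [0.203, 0.979, 0.0, 0.0]
ft_force: [-3.9, -0.9, 9.7]
width: 22.4
finger_force: 55.0
```

play_rows(deltas=[[[0,0,0],0],[[0,0,0],0],[[0,0,0],0],[[0,0,0],0],[[0,0,0],0]])

```text
clock: 13.68
tool_pos: [568.9, -89.4, 74.8]
tool_rot: [0.203, 0.979, 0.0, 0.0]
ft_force: [-3.7, 1.0, 9.2]
width: 22.8
finger_force: 55.0
```

```bash
python3 - <<'E'
from h import *
p,d=viewer.grab_frame("scene");s=bot.state();print(s["tool_pos"],s["ft_force"])
cv2.imwrite("pics/end.png",cv2.resize(p[150:310,215:455],None,fx=3,fy=3))
E
```

```text
[568.90968166 -89.49744348  74.79347257] [-3.72850295 -0.29200106  8.73992889]
```

View pics/end.png

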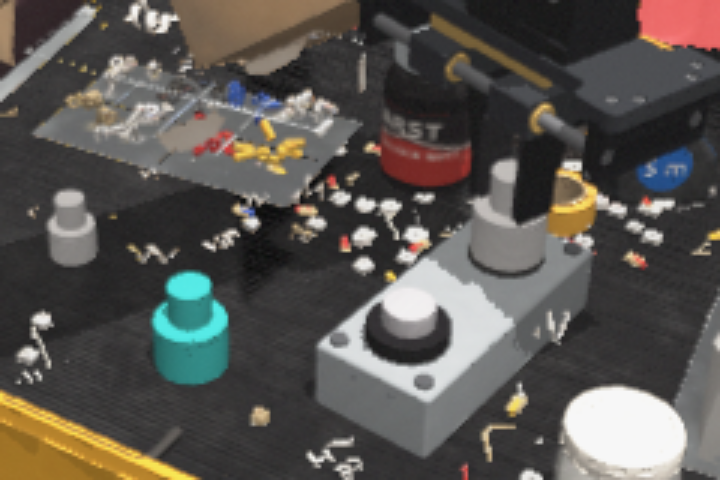

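The picture shows the cap seated upright on the seal at (508,240) with the fingers still on its knob. The button at (410,312) is up, and the small cap at (72,230) has not moved. The push is steady at about 9 N, so I am handing in.

```bash
python3 -c "
from cell import bot
print(bot.finish_job())"
```

```text
the job is handed in; nothing more can be done
None
```

I handed the job in with the button bled and back up, the larger cap clicked onto the stud with the gripper holding it down at about 9 N, and the smaller cap unmoved; no verdict came back.

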